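# Mount a glass-polishing wheel on the bench polisher's spindle

### The job

Make up the bench polisher for glass edging: slip onto its upright spindle first the backing flange (the wide steel one with the raised hub, hub up as it lies), then the wider of the two felt wheels, then the plain clamp flange, and last the brass locking collar, each pushed all the way down and lying flat on the one before. Leave the small felt wheel and the engraved glass plaque where they lie, and let go of everything at the end.

Things in the scene. Friction and masses are not known exactly. Their poses are not given: they have to be found in the camera images.
- polisher: Bench polisher: fixed low grey box, 170 (x) x 150 (y) x 60 mm high, somewhere different at each start. Origin: on the table right under its upright spindle; the box reaches 65 mm from there to -x (a near edge), 105 mm to +x and 75 mm to each side. A dial and a switch, under 5 mm proud, lie 78 mm to +x.
- spindle_shoulder (a point): Point on the polisher's spindle axis at the top of its aluminium shoulder (44 mm diameter, 60 mm above the table), where the stack rests; z up. The smooth steel spindle is 14 mm in diameter and rises 58 mm above this point, its top 8 mm tapering to 6 mm diameter. Parts slip on freely with 3 mm play all round, no turning.
- backing_flange_center (a point): Backing flange: steel disc 58 mm in diameter and 13 mm thick, with a raised hub on top 36 mm in diameter and 3 mm high; 16 mm high in all, about 0.16 kg. It lies hub up. Grip it by the 58 mm rim. Loose, lies flat with its bore upright; bore 20 mm through, symmetric about its z axis (up). Point: at its centre, half-way up, on the bore axis.
- wide_wheel_center (a point): Wide wheel: off-white hard felt wheel, 66 mm in diameter, 18 mm thick, about 0.05 kg, rigid. Loose, lies flat with its bore upright; bore 20 mm through, symmetric about its z axis (up). Point: at its centre, half-way up, on the bore axis.
- clamp_flange_center (a point): Clamp flange: plain steel disc without hub, 46 mm in diameter, 12 mm thick, about 0.09 kg. Loose, lies flat with its bore upright; bore 20 mm through, symmetric about its z axis (up). Point: at its centre, half-way up, on the bore axis.
- lock_collar_center (a point): Locking collar: ribbed brass ring, 32 mm in diameter, 16 mm high, about 0.08 kg; slips on, has no thread. Loose, lies flat with its bore upright; bore 20 mm through, symmetric about its z axis (up). Point: at its centre, half-way up, on the bore axis.
- narrow_wheel_center (a point): Small felt wheel, not wanted: off-white, 46 mm in diameter, 18 mm thick, to be left where it lies. Loose, lies flat with its bore upright; bore 20 mm through, symmetric about its z axis (up). Point: at its centre, half-way up, on the bore axis.
- plaque_center (a point): Engraved glass plaque, not wanted: dark glass plate with pale engraved lines, 72 mm (x) x 54 mm (y) x 10 mm, loose, lies flat; to be left where it lies. Point: at its centre. Cork block, bur case and scribe (all under 25 mm high) lie between the loose things.
Things that resemble listed ones, but are neither listed nor needed, are in the scene too. What is shaped like the part that bears wide_wheel_center but orange, pink or purple is not meant.

How it is judged:
On the way, in this order (a step that is already met when the one before it is completed fails the run):
1. The backing flange sits on the spindle's shoulder (horizontal distance between backing_flange_center and spindle_shoulder below 0.006 m and z of backing_flange_center in the frame of spindle_shoulder between 0.004 and 0.012 m and angle between backing_flange_center's own z axis and vertical below 0.12 rad), for 0.2 s.
2. The wide felt wheel sits on the backing flange (horizontal distance between wide_wheel_center and spindle_shoulder below 0.006 m and z of wide_wheel_center in the frame of spindle_shoulder between 0.021 and 0.029 m and angle between wide_wheel_center's own z axis and vertical below 0.12 rad), for 0.2 s.
3. The clamp flange sits on the wide wheel (horizontal distance between clamp_flange_center and spindle_shoulder below 0.006 m and z of clamp_flange_center in the frame of spindle_shoulder between 0.036 and 0.044 m and angle between clamp_flange_center's own z axis and vertical below 0.12 rad), for 0.2 s.
4. The brass collar sits on the clamp flange (horizontal distance between lock_collar_center and spindle_shoulder below 0.006 m and z of lock_collar_center in the frame of spindle_shoulder between 0.05 and 0.058 m and angle between lock_collar_center's own z axis and vertical below 0.12 rad), for 0.2 s.
At the end, for the whole second after the job is handed in: On the spindle from the shoulder up: backing flange, wide wheel, clamp flange, collar; each within 6 mm of the axis, 4 mm of its seated height (centres 8, 25, 40, 54 mm above the shoulder), level to 0.12 rad, released, at rest; small wheel and plaque within 30 mm of where they began (all of step 1 and all of step 2 and all of step 3 and all of step 4 and linear speed of each of backing_flange, wide_wheel, clamp_flange, lock_collar below 0.02 m/s and distance of each of narrow_wheel_center, plaque_center from where it was at the start of the episode below 0.03 m); the robot touches nothing.
It fails at once if the small felt wheel is shifted by more than 30 mm (distance of narrow_wheel_center from where it was at the start of the episode above 0.03 m).
It fails at once if the glass plaque is shifted by more than 30 mm (distance of plaque_center from where it was at the start of the episode above 0.03 m).
It also fails if it takes over 102 s, if anything falls off the work surface, if the arm or the gripper's body presses on something with over 40 N, if the wrist force passes 120 N, or if a joint passes its speed limit or range.

### The arm

A 6-joint arm with a two-finger parallel gripper is mounted at the origin on the work surface. World frame = base frame: x ahead of the robot, y to its left, z up, the work surface at z = 0. Lengths are in m, angles in rad, forces in N, time in s.
With the tool pointing down it reaches from about 0.225 to 0.875 m from the base axis. Payload 3.4 kg.
Tool frame: the origin (TCP) lies between the finger pads; the fingertips stand 11 mm ahead of it and the grasp point (between the pads) lies 8 mm behind it (env.nose_length is the distance from the TCP to the fingertips, in m); z points along the fingers, y is the line along which they close (so a half turn about z gives the same grasp; the last joint's range is limited). The gripper opens to 85 mm and grips with 20 to 120 N. Pads are 22 mm wide; open, the fingers measure 114 mm over their backs; the gripper's body (76 mm by 85 mm) begins 54 mm behind the grasp point. The pads swing forward as they close: fully open they stand 13 mm farther back than shut.
Start: joints at [-0.121, 0.276, 1.505, -0, 1.361, -0.121], TCP at [0.575, -0, 0.242] pointing down, gripper open.
Joint ranges: [-2.89, 2.89], [-0.75, 2.08], [0.22, 2.7], [-1.18, 4.32], [0.11, 2.71], [-2.7, 2.7]. Speed limits (rad/s): [2.57, 2.57, 3.14, 3.14, 3.14, 3.14].

### API

Orientations are given as a unit quaternion [x, y, z, w].
In Python, from workcell import env, capture gives the robot as it stands. The module is installed in compiled form; this text tells all that it offers.
- The arm moves only by the tool arm_command, never from a script. Its argument "deltas" is a list of rows, each an object of numbers: "dx", "dy", "dz": the shift along the tool's x, y, z in mm; "wx", "wy", "wz": the turn, a rotation vector about the tool's x, y, z in degrees; "grip": the opening, from 0 (shut) to 1 (fully open). A call has exactly 8 rows; each row is the pose to reach, as a shift and turn from the pose commanded when the call began, along the tool's axes at that moment; what a row does not reach only later rows make up. A row lasts 1/10 s, in which the tool goes at most 50 mm and 8.59 degrees, less where a joint would pass 70% of its speed; a pose out of reach is approached as far as the arm can. A call with a gripper value outside its range is refused whole. The fingers move at their own pace and stop on an object; "newtons" is the grip in N (left out, the last holds). Time passes only in rows, so rows that repeat a pose let the fingers close, or fill a call up. It gives the time, the measured TCP pose, the force, the opening and the grip force at its end, in the units of the state.
- env.observe(): the state, without advancing time (a new reading comes with each control period).
- capture(name): name is "scene" or "side" or "wrist"; returns a dict with "pixels" (400x640x3 uint8, red, green, blue), "fx", "fy", "cx", "cy" (pixels), "k1" (the pictures are not rectified: a ray, as slopes to the right and down, at radius r is drawn at 1 + k1 r^2 times it, then the intrinsics apply), "R" (3x3) and "t" (3): a world point X has camera coordinates R X + t. Camera axes: x right, y down, z forward; pixel columns grow to the right and rows downward; lengths in m; the calibration is good to about 2 mm. A picture is of the moment at which its call begins. There is no depth.
- env.job_done(): hands the job in; it is judged then, once.
The state is a dict: "t": time; "q": joint angles; "joint_vel": joint speeds; "effort": joint torques, N m; "ee_pos": TCP position; "tool_rot": TCP orientation; "contact_force": force on the tool from outside, world axes, zero at the start; "ft_torque": the same for the moment, N m; "finger_gap": finger opening in m; "grasp_force": force on a finger pad.
Only numpy, scipy, OpenCV 4.12 (cv2) and the standard library are available. Lean on these libraries where they do the work, as an engineer would, in place of code of your own. Each camera call takes 0.05 s, during which the arm holds its last target. There are 200 camera calls.

## Working session

There is one attempt and no reset: what is moved stays moved. The work goes in short steps, Python scripts to look and compute and a tool call to move; the robot and the scene stay as the last step left them, time stands still between calls to the robot, and variables do not carry over. Pictures are saved under pics/ and viewed, at most 14 in all, crops included, and the job is handed in when it is done.

Besides the shell and the picture viewer there is one more tool, called after "Call:" by a JSON object that holds its "method" and its "body", one argument or row to a line. arm_command: Moves the arm, as the interface text tells. Its arguments: {"type":"object","properties":{"deltas":{"type":"array","items":{"type":"object","properties":{"dx":{"type":"number"},"dy":{"type":"number"},"dz":{"type":"number"},"wx":{"type":"number"},"wy":{"type":"number"},"wz":{"type":"number"},"grip":{"type":"number"}}}},"newtons":{"type":"number"}},"required":["deltas"]}

```bash
mkdir -p pics
cat > h.py <<'E'
import numpy as np, cv2
from workcell import env, capture
def K(c): return np.array([[c['fx'],0,c['cx']],[0,c['fy'],c['cy']],[0,0,1.]])
def D(c): return np.array([c['k1'],0,0,0,0.])
def snap(name,fn=None):
    c=capture(name)
    if fn: cv2.imwrite('pics/'+fn,c['pixels'][:,:,::-1])
    return c
def ray(c,u,v):
    p=cv2.undistortPoints(np.array([[[u,v]]],float),K(c),D(c))[0,0]
    R=np.array(c['R']);t=np.array(c['t'])
    return -R.T@t, R.T@np.array([p[0],p[1],1.])
def onz(c,u,v,z):
    o,d=ray(c,u,v); return o+d*(z-o[2])/d[2]
def proj(c,X):
    R=np.array(c['R']);t=np.array(c['t'])
    return cv2.projectPoints(np.array(X,float).reshape(-1,1,3),cv2.Rodrigues(R)[0],t,K(c),D(c))[0].reshape(-1,2)
E
python3 - <<'E'
from h import *
import pickle
cs={n:snap(n,n+'0.png') for n in('scene','side','wrist')}
pickle.dump(cs,open('c0.pkl','wb'))
for n,c in cs.items(): print(n,c['fx'],c['k1'],-np.array(c['R']).T@np.array(c['t']),np.array(c['R'])[2])
s=env.observe();print(s['t'],s['ee_pos'],s['tool_rot'],s['finger_gap'],env.nose_length)
E
```

```text
scene 378.99437153469506 -0.06749256243309314 [0.88107776 0.34858459 0.64417408] [-0.51172102 -0.43824104 -0.73897658]
side 381.43467056928426 -0.05373373369066252 [ 0.35998179 -0.668346    0.78163945] [ 0.12883201  0.68186977 -0.72003884]
wrist 331.81868280469877 -0.03530348030583331 [0.57434764 0.07802972 0.37355126] [-0.00152012 -0.30473191 -0.95243696]
0.15 [5.74638319e-01 3.30771244e-05 2.41627665e-01] [ 7.07087802e-01  7.07125421e-01 -4.30907282e-04 -5.41629071e-04] 0.08562160620754965 0.011
```

View pics/scene0.png

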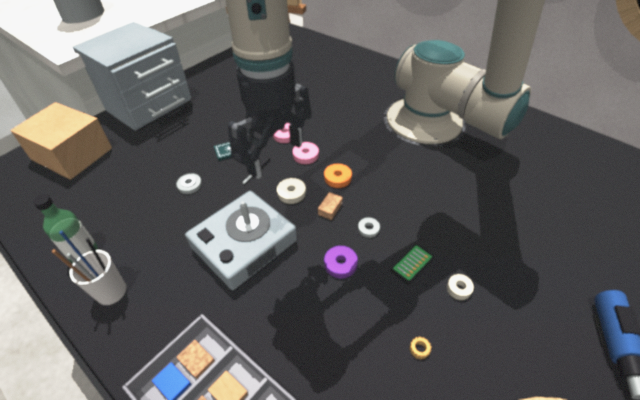

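View pics/side0.png

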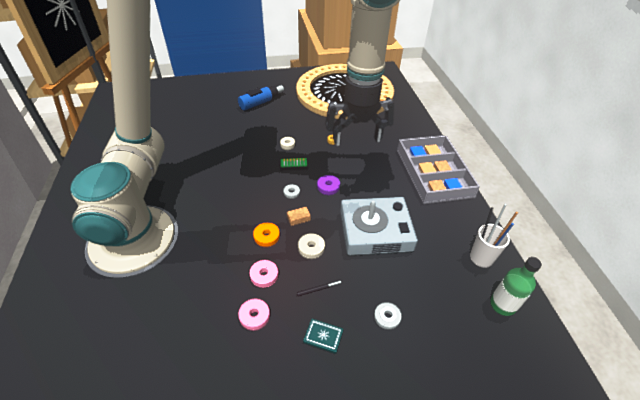

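Scene picture: the off-white wheels are at (291,190) and (460,287), the pale steel rings at (189,183) and (369,227), and the brass ring at (420,348). The orange, pink and purple rings are decoys. In the side picture the same parts are at (311,245), (288,143), (388,316), (292,190) and (333,140), with the spindle at about (372,210). Next I measure all of them.

```bash
cat > m.py <<'E'
from h import *
def blob(c,seed,win=26,sat=None,thr=110):
    """largest bright contour near the seed: hull centre, pixel area"""
    im=cv2.cvtColor(c['pixels'],cv2.COLOR_RGB2HSV)
    m=(im[:,:,2]>thr).astype(np.uint8)
    w=np.zeros_like(m);x,y=seed;w[max(0,y-win):y+win,max(0,x-win):x+win]=1
    cs,_=cv2.findContours(m*w,cv2.RETR_EXTERNAL,cv2.CHAIN_APPROX_NONE)
    return cv2.convexHull(max(cs,key=cv2.contourArea))[:,0].astype(float)
def fit(c,hull,z):
    P=np.array([onz(c,u,v,z)[:2] for u,v in hull]).astype(np.float32)
    (cx,cy),r=cv2.minEnclosingCircle(P); w=cv2.minAreaRect(P)
    return np.round([cx,cy],4),np.round(np.array(w[1])*1000,1)
E
python3 - <<'E'
from m import *; import pickle
cs=pickle.load(open('c0.pkl','rb'))
T=dict(A=((189,183),(388,316),.016),wide=((291,190),(311,245),.018),B=((369,227),(292,190),.012),narrow=((460,287),(288,143),.018),brass=((420,348),(333,140),.016))
for k,(a,b,h) in T.items():
    for n,s in(('scene',a),('side',b)):
        H=blob(cs[n],s,18 if k=='brass' else 22); print(k,n,H.mean(0).round(1),*fit(cs[n],H,h/2), cs[n]['pixels'][int(H[:,1].min())+3,int(H[:,0].mean())])
tiles=[]
for n,i in(('scene',0),('side',1)):
    r=[cv2.resize(cs[n]['pixels'][t[i][1]-22:t[i][1]+22,t[i][0]-22:t[i][0]+22,::-1],(160,160),interpolation=cv2.INTER_CUBIC) for t in T.values()]
    tiles.append(np.hstack(r))
x=[cs['scene']['pixels'][170:290,180:310,::-1],cs['side']['pixels'][180:260,330:420,::-1]]
tiles.append(np.hstack([cv2.resize(i,(400,280)) for i in x]))
cv2.imwrite('pics/tiles.png',np.vstack(tiles))
E
```

```text
A scene [188.  182.1] [ 0.589  -0.3186] [68.2 58.2] [246 246 246]
A side [386.6 314.9] [ 0.5895 -0.3134] [60.3 60.8] [242 247 247]
wide scene [290.  188.6] [ 0.4512 -0.1052] [82.3 68.5] [244 242 233]
wide side [310.1 244.5] [ 0.4541 -0.1003] [77.7 65.9] [252 250 236]
B scene [369.5 226.2] [0.4267 0.0982] [47.7 50.8] [236 239 237]
B side [290.8 189.7] [0.428  0.1027] [52.6 46.2] [239 246 244]
narrow scene [458.4 285.5] [0.4397 0.3178] [50.1 54.1] [247 247 244]
narrow side [287.5 142.5] [0.4423 0.3213] [68.6 45.9] [255 251 233]
brass scene [420.9 346.1] [0.5898 0.3171] [35.2 37.9] [246 229 142]
brass side [330.  139.5] [0.5902 0.3192] [54.1 20.8] [209 149  54]
```

View pics/tiles.png

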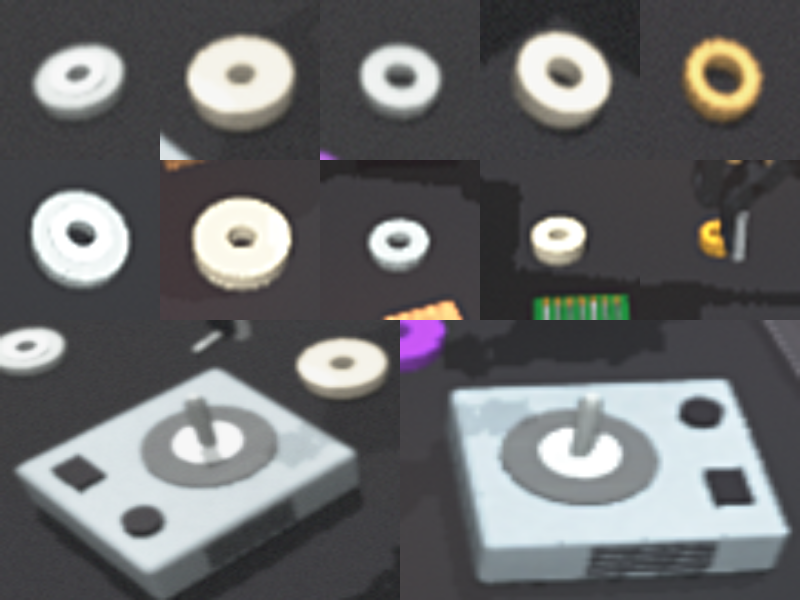

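The tile crops settle it. Flange with hub: scene (189,183). Wide felt wheel: (291,190). Clamp flange: (369,227). Small felt wheel: (460,287), to be left alone. Brass collar: (420,348). Next I locate the spindle and the obstacles.

Run:
```python
from m import *; import pickle
cs=pickle.load(open('c0.pkl','rb'))
a,b=cs['scene'],cs['side']
print('top',onz(a,243.4,203.2,.118),onz(b,372.8,202.5,.118))
for c,s,n in((a,(248,222),'scene'),(b,(371,217),'side')):
    v=c['pixels'].min(2)
    x,y=s; w=np.zeros(v.shape,np.uint8); w[y-14:y+15,x-18:x+19]=1
    m=((v>225)*w).astype(np.uint8); cn,_=cv2.findContours(m,0,1); 
    H=cv2.convexHull(max(cn,key=cv2.contourArea))[:,0].astype(float); print(n,H.mean(0),H.min(0),H.max(0),fit(c,H,.060))
# tri spindle
(o1,d1),(o2,d2)=ray(a,243.4,203.2),ray(b,372.8,202.5)
s=np.linalg.lstsq(np.c_[d1,-d2],o2-o1,rcond=None)[0]; print('tri',o1+d1*s[0],o2+d2*s[1])
for n,c,u,v,z in(('plaque',b,323,336,.01),('scribe1',b,298,293,.005),('scribe2',b,340,283,.005),('cork',b,299,216,.015),('orange',b,266,234,.009),('pink',b,264,273,.009),('pink2',b,254,314,.009),('purple',b,329,184,.009),('bur',b,293,162,.01),('boxnear',b,349,254,0.)): print(n,onz(c,u,v,z).round(3))
```

```text
top [ 0.60780963 -0.0725821   0.118     ] [ 0.60684522 -0.07900249  0.118     ]
scene [240.3 222.5] [236. 216.] [245. 230.] (array([ 0.6154, -0.0811]), array([39.2, 16.4]))
side [369.75   217.4375] [361. 211.] [379. 224.] (array([ 0.6078, -0.076 ]), array([42.1, 44.4]))
tri [ 0.60619029 -0.07507788  0.11488196] [ 0.60807288 -0.07607168  0.11469971]
plaque [ 0.441 -0.338  0.01 ]
scribe1 [ 0.404 -0.226  0.005]
scribe2 [ 0.504 -0.216  0.005]
cork [ 0.437 -0.005  0.015]
orange [ 0.346 -0.047  0.009]
pink [ 0.332 -0.163  0.009]
pink2 [ 0.302 -0.264  0.009]
purple [0.541 0.109 0.009]
bur [0.45  0.221 0.01 ]
boxnear [ 0.544 -0.136  0.   ]
```

Call:
{"method": "arm_command", "body": {
  "deltas": [
    {"dx":-45,"dy":3,"dz":5,"grip":1},
    {"dx":-90,"dy":5,"dz":10,"grip":1},
    {"dx":-135,"dy":8,"dz":20,"grip":1},
    {"dx":-180,"dy":10,"dz":40,"grip":1},
    {"dx":-225,"dy":12,"dz":65,"grip":1},
    {"dx":-270,"dy":14,"dz":90,"grip":1},
    {"dx":-316,"dy":14,"dz":110,"grip":1},
    {"dx":-316,"dy":14,"dz":110,"grip":1}
  ],
  "newtons": 40
}}

```text
validation failed for argument at $.de...
```

Run:
```python
from m import *
c=snap('wrist','w1.png'); s=env.observe(); print(s['ee_pos'],s['tool_rot'],s['contact_force'])
print('flange expected px',proj(c,[[.589,-.316,.008],[.589,-.316,.016],s['ee_pos']]))
```

```text
[5.74706209e-01 3.06715508e-05 2.41762933e-01] [ 7.07077836e-01  7.07135502e-01 -3.64623532e-04 -4.26202405e-04] [ 0.06313711 -0.06849205 -1.09804785]
flange expected px [[329.22144789 381.57338395]
 [329.38174786 386.25341349]
 [319.74607248 272.30364698]]
```

View pics/w1.png

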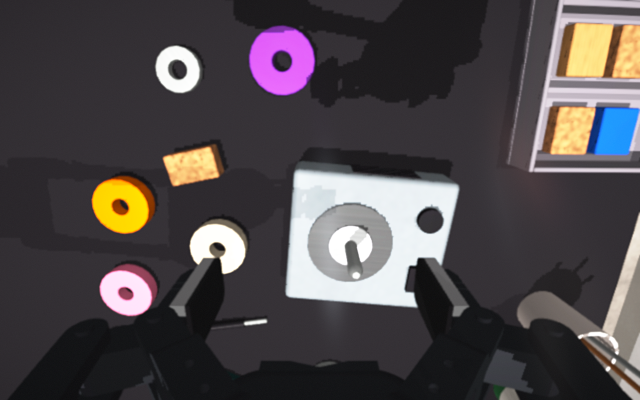

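The wrist picture shows the polisher, with the spindle tip at about (356,274) and the wide wheel at (218,247). The flange is hidden below the gripper. The move was refused, so I retry with every field given.

Call:
{"method": "arm_command", "body": {
  "deltas": [
    {"dx":-45,"dy":3,"dz":5,"wx":0,"wy":0,"wz":0,"grip":1.0},
    {"dx":-90,"dy":5,"dz":10,"wx":0,"wy":0,"wz":0,"grip":1.0},
    {"dx":-135,"dy":8,"dz":20,"wx":0,"wy":0,"wz":0,"grip":1.0},
    {"dx":-180,"dy":10,"dz":40,"wx":0,"wy":0,"wz":0,"grip":1.0},
    {"dx":-225,"dy":12,"dz":65,"wx":0,"wy":0,"wz":0,"grip":1.0},
    {"dx":-270,"dy":14,"dz":90,"wx":0,"wy":0,"wz":0,"grip":1.0},
    {"dx":-316,"dy":14,"dz":110,"wx":0,"wy":0,"wz":0,"grip":1.0},
    {"dx":-316,"dy":14,"dz":110,"wx":0,"wy":0,"wz":0,"grip":1.0}
  ],
  "newtons": 40
}}

```text
t: 1.0
ee_pos: [0.5871, -0.3211, 0.1283]
tool_rot: [0.709, 0.705, -0.002, -0.002]
contact_force: [-1.0, 1.2, 0.4]
finger_gap: 0.0854
grasp_force: 0.0
```

Run:
```python
from m import *
c=snap('wrist','w2.png'); s=env.observe(); print(s['ee_pos'],s['tool_rot'],s['contact_force'])
print('flange expected px',proj(c,[[.589,-.316,.008],[.589,-.316,.016],s['ee_pos']]))
```

```text
[ 0.58763212 -0.31879529  0.12950491] [ 7.08505108e-01  7.05703132e-01 -6.67460219e-04 -1.77657793e-03] [ 0.77071552 -0.66311825  0.07373341]
flange expected px [[322.19566417 187.30078631]
 [322.25385242 190.19452992]
 [320.65046272 269.10674207]]
```

View pics/w2.png

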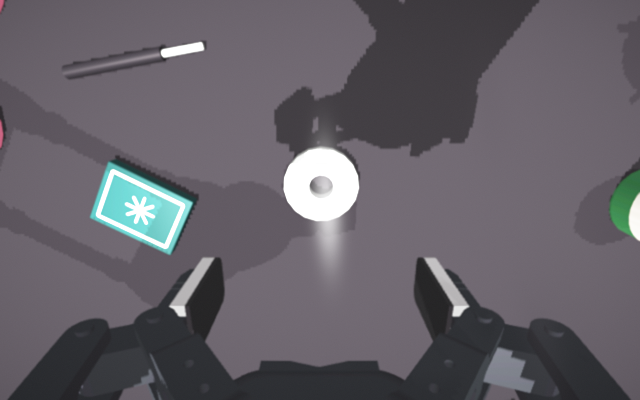

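The wrist picture shows the flange centred at about (321,185), the plaque at (141,208) and the scribe at (135,58). The way down is clear. I refine the flange centre.

```bash
cat >> m.py <<'E'
def wmeas(c,seed,z,win,thr):
    H=blob(c,seed,win,thr=thr); return H.min(0),H.max(0),fit(c,H,z)
E
python3 - <<'E'
from m import *
c=snap('wrist'); s=env.observe(); print(s['ee_pos'])
for z in(.0,.013):
  for t in(150,200): print(*wmeas(c,(321,185),z,42,t))
E
```

```text
[ 0.58820906 -0.3169314   0.13080915]
[283. 149.] [357. 226.] (array([ 0.591 , -0.3188]), array([62.7, 61.6]))
[283. 151.] [357. 226.] (array([ 0.5884, -0.3189]), array([61.3, 60.6]))
[283. 149.] [357. 226.] (array([ 0.5909, -0.315 ]), array([59.6, 58.5]))
[283. 151.] [357. 226.] (array([ 0.5884, -0.3151]), array([58.3, 57.6]))
```

Call:
{"method": "arm_command", "body": {
  "deltas": [
    {"dx":1,"dy":0,"dz":30,"wx":0,"wy":0,"wz":0,"grip":1.0},
    {"dx":1,"dy":0,"dz":60,"wx":0,"wy":0,"wz":0,"grip":1.0},
    {"dx":1,"dy":0,"dz":85,"wx":0,"wy":0,"wz":0,"grip":1.0},
    {"dx":1,"dy":0,"dz":105,"wx":0,"wy":0,"wz":0,"grip":1.0},
    {"dx":1,"dy":0,"dz":115,"wx":0,"wy":0,"wz":0,"grip":1.0},
    {"dx":1,"dy":0,"dz":117,"wx":0,"wy":0,"wz":0,"grip":1.0},
    {"dx":1,"dy":0,"dz":117,"wx":0,"wy":0,"wz":0,"grip":1.0},
    {"dx":1,"dy":0,"dz":117,"wx":0,"wy":0,"wz":0,"grip":0.6}
  ]
}}

```text
t: 1.9
ee_pos: [0.5901, -0.3152, 0.0169]
tool_rot: [0.707, 0.707, 0.0, 0.001]
contact_force: [-1.0, -0.3, 0.9]
finger_gap: 0.0732
grasp_force: 0.0
```

Call:
{"method": "arm_command", "body": {
  "deltas": [
    {"dx":0,"dy":0,"dz":0,"wx":0,"wy":0,"wz":0,"grip":0.5},
    {"dx":0,"dy":0,"dz":0,"wx":0,"wy":0,"wz":0,"grip":0.4},
    {"dx":0,"dy":0,"dz":0,"wx":0,"wy":0,"wz":0,"grip":0.4},
    {"dx":0,"dy":0,"dz":0,"wx":0,"wy":0,"wz":0,"grip":0.4},
    {"dx":0,"dy":0,"dz":0,"wx":0,"wy":0,"wz":0,"grip":0.4},
    {"dx":0,"dy":0,"dz":0,"wx":0,"wy":0,"wz":0,"grip":0.4},
    {"dx":0,"dy":0,"dz":0,"wx":0,"wy":0,"wz":0,"grip":0.4},
    {"dx":0,"dy":0,"dz":0,"wx":0,"wy":0,"wz":0,"grip":0.4}
  ]
}}

```text
t: 2.7
ee_pos: [0.5896, -0.3154, 0.0176]
tool_rot: [0.707, 0.707, 0.0, 0.001]
contact_force: [-1.9, 1.4, 6.7]
finger_gap: 0.0545
grasp_force: 40.7
```

Call:
{"method": "arm_command", "body": {
  "deltas": [
    {"dx":0,"dy":0,"dz":-10,"wx":0,"wy":0,"wz":0,"grip":0.4},
    {"dx":0,"dy":0,"dz":-30,"wx":0,"wy":0,"wz":0,"grip":0.4},
    {"dx":0,"dy":0,"dz":-60,"wx":0,"wy":0,"wz":0,"grip":0.4},
    {"dx":0,"dy":0,"dz":-100,"wx":0,"wy":0,"wz":0,"grip":0.4},
    {"dx":0,"dy":0,"dz":-140,"wx":0,"wy":0,"wz":0,"grip":0.4},
    {"dx":0,"dy":0,"dz":-150,"wx":0,"wy":0,"wz":0,"grip":0.4},
    {"dx":0,"dy":0,"dz":-150,"wx":0,"wy":0,"wz":0,"grip":0.4},
    {"dx":0,"dy":0,"dz":-150,"wx":0,"wy":0,"wz":0,"grip":0.4}
  ]
}}

```text
t: 3.5
ee_pos: [0.588, -0.3144, 0.1638]
tool_rot: [0.707, 0.707, -0.0, -0.001]
contact_force: [0.1, 0.2, -2.4]
finger_gap: 0.0545
grasp_force: 42.7
```

Run:
```python
from m import *
c=snap('wrist','w3.png'); d=snap('side'); a=snap('scene');s=env.observe(); print(s['ee_pos'],s['finger_gap'],s['contact_force'])
p=s['ee_pos']; u,v=proj(d,p)[0].astype(int); u2,v2=proj(a,p)[0].astype(int); print(u,v,u2,v2)
f=lambda i,u,v:cv2.resize(i['pixels'][max(0,v-50):v+50,u-50:u+50,::-1],(400,400),interpolation=cv2.INTER_CUBIC)
cv2.imwrite('pics/w3.png',np.hstack([f(d,u,v),cv2.resize(c['pixels'][200:400,220:420,::-1],(400,400))]))
```

```text
[ 0.5878643  -0.31427479  0.16274887] 0.05440763749836575 [-1.00861137 -0.03803927 -1.99252659]
399 277 169 131
```

View pics/w3.png

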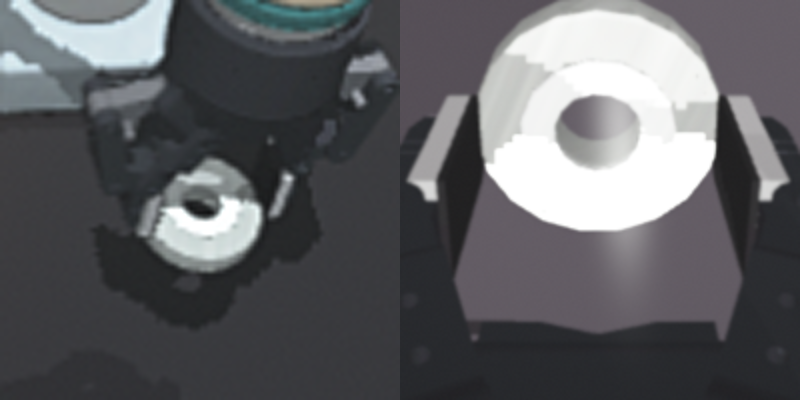

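The flange is held level, with the pads on its rim and the bore at wrist pixel (318.5,266). I compute the spindle position from the first wrist picture and the bore offset in the grip.

Run:
```python
from m import *; import pickle
w=pickle.load(open('c0.pkl','rb'))['wrist']
print('tip',onz(w,356,274.5,.118))
v=w['pixels'].min(2); m=np.zeros(v.shape,np.uint8); m[222:268,325:375]=(v[222:268,325:375]>235)
cn,_=cv2.findContours(m,0,1);H=max(cn,key=cv2.contourArea)[:,0].astype(float);print(H.min(0),H.max(0),fit(w,H,.06))
c=snap('wrist'); s=env.observe(); p=np.array(s['ee_pos'])
print('bore-tcp',onz(c,318.5,265.5,p[2])-p, 'ifz-3mm',onz(c,318.5,265.5,p[2]-.003)-p)
```

```text
tip [ 0.6066615  -0.07525667  0.118     ]
[329. 226.] [358. 264.] (array([ 0.6052, -0.0757]), array([44.6, 24.2]))
bore-tcp [-0.00067813  0.00369662  0.        ] ifz-3mm [-0.00069116  0.00201118 -0.003     ]
```

Call:
{"method": "arm_command", "body": {
  "deltas": [
    {"dx":25,"dy":2,"dz":-10,"wx":0,"wy":0,"wz":0,"grip":0.4},
    {"dx":60,"dy":5,"dz":-10,"wx":0,"wy":0,"wz":0,"grip":0.4},
    {"dx":100,"dy":8,"dz":-10,"wx":0,"wy":0,"wz":0,"grip":0.4},
    {"dx":140,"dy":12,"dz":-10,"wx":0,"wy":0,"wz":0,"grip":0.4},
    {"dx":180,"dy":15,"dz":-10,"wx":0,"wy":0,"wz":0,"grip":0.4},
    {"dx":215,"dy":18,"dz":-10,"wx":0,"wy":0,"wz":0,"grip":0.4},
    {"dx":237,"dy":19,"dz":-10,"wx":0,"wy":0,"wz":0,"grip":0.4},
    {"dx":237,"dy":19,"dz":-10,"wx":0,"wy":0,"wz":0,"grip":0.4}
  ]
}}

```text
t: 4.5
ee_pos: [0.6074, -0.0745, 0.1742]
tool_rot: [0.706, 0.708, -0.0, -0.002]
contact_force: [0.4, 0.1, -2.0]
finger_gap: 0.0543
grasp_force: 42.7
```

Run:
```python
from m import *
c=snap('wrist'); d=snap('side'); a=snap('scene');s=env.observe(); print(s['ee_pos'],s['finger_gap'],s['contact_force'])
f=lambda i,u,v:cv2.resize(i['pixels'][max(0,v-50):v+50,u-50:u+50,::-1],(400,400),interpolation=cv2.INTER_CUBIC)
cv2.imwrite('pics/w4.png',np.hstack([f(a,245,195),cv2.resize(c['pixels'][200:400,220:420,::-1],(400,400))]))
```

```text
[ 0.60786998 -0.07852704  0.17460162] 0.05426137033623108 [ 0.38758233 -1.04302289 -2.59223618]
```

View pics/w4.png

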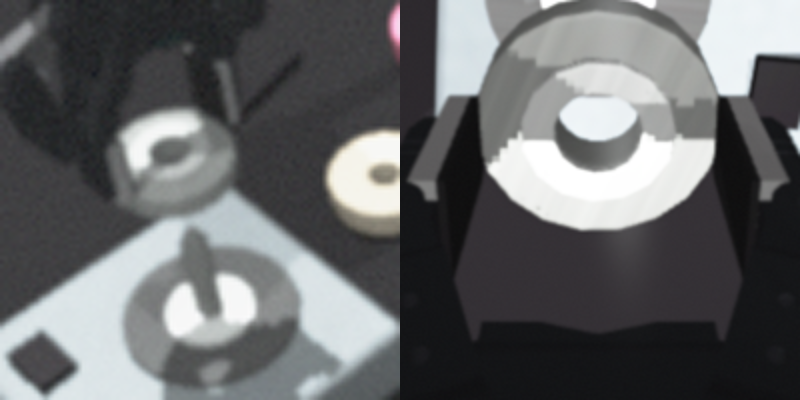

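The scene crop shows the flange bore at about (238,182), just above the spindle tip at (243,204). I lower onto the tip.

Call:
{"method": "arm_command", "body": {
  "deltas": [
    {"dx":0,"dy":0,"dz":15,"wx":0,"wy":0,"wz":0,"grip":0.4},
    {"dx":0,"dy":0,"dz":30,"wx":0,"wy":0,"wz":0,"grip":0.4},
    {"dx":0,"dy":0,"dz":36,"wx":0,"wy":0,"wz":0,"grip":0.4},
    {"dx":0,"dy":0,"dz":42,"wx":0,"wy":0,"wz":0,"grip":0.4},
    {"dx":0,"dy":0,"dz":47,"wx":0,"wy":0,"wz":0,"grip":0.4},
    {"dx":0,"dy":0,"dz":52,"wx":0,"wy":0,"wz":0,"grip":0.4},
    {"dx":0,"dy":0,"dz":52,"wx":0,"wy":0,"wz":0,"grip":0.4},
    {"dx":0,"dy":0,"dz":52,"wx":0,"wy":0,"wz":0,"grip":0.4}
  ]
}}

```text
t: 5.45
ee_pos: [0.6082, -0.0781, 0.1235]
tool_rot: [0.707, 0.707, 0.0, 0.0]
contact_force: [0.6, -0.0, -2.1]
finger_gap: 0.0547
grasp_force: 42.8
```

Run:
```python
from m import *
c=snap('wrist'); d=snap('side'); a=snap('scene');s=env.observe(); print(s['ee_pos'],s['finger_gap'],s['contact_force'])
f=lambda i,u,v:cv2.resize(i['pixels'][max(0,v-50):v+50,u-50:u+50,::-1],(400,400),interpolation=cv2.INTER_CUBIC)
cv2.imwrite('pics/w5.png',np.hstack([f(a,245,205),cv2.resize(c['pixels'][200:400,220:420,::-1],(400,400))]))
```

```text
[ 0.60835223 -0.07799318  0.12379778] 0.054245412939697764 [-0.4009152  -0.48452127 -2.13901369]
```

View pics/w5.png

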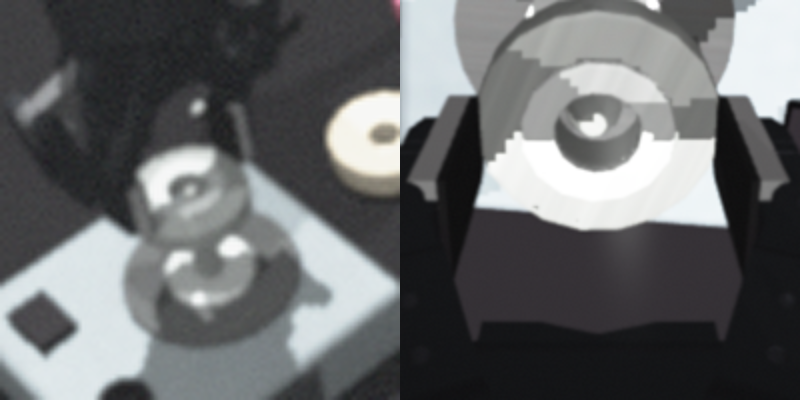

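The spindle tip sits centred in the bore, at (596,125) in the right crop, with no contact force. I lower to about 3 mm above the seat and release.

Call:
{"method": "arm_command", "body": {
  "deltas": [
    {"dx":0,"dy":0,"dz":12,"wx":0,"wy":0,"wz":0,"grip":0.4},
    {"dx":0,"dy":0,"dz":24,"wx":0,"wy":0,"wz":0,"grip":0.4},
    {"dx":0,"dy":0,"dz":34,"wx":0,"wy":0,"wz":0,"grip":0.4},
    {"dx":0,"dy":0,"dz":40,"wx":0,"wy":0,"wz":0,"grip":0.4},
    {"dx":0,"dy":0,"dz":43,"wx":0,"wy":0,"wz":0,"grip":0.4},
    {"dx":0,"dy":0,"dz":44,"wx":0,"wy":0,"wz":0,"grip":0.4},
    {"dx":0,"dy":0,"dz":44,"wx":0,"wy":0,"wz":0,"grip":0.4},
    {"dx":0,"dy":0,"dz":44,"wx":0,"wy":0,"wz":0,"grip":0.4}
  ]
}}

```text
t: 6.4
ee_pos: [0.6084, -0.0781, 0.0798]
tool_rot: [0.707, 0.707, 0.0, 0.0]
contact_force: [-0.4, -0.8, -1.5]
finger_gap: 0.0544
grasp_force: 42.8
```

Call:
{"method": "arm_command", "body": {
  "deltas": [
    {"dx":0,"dy":0,"dz":0,"wx":0,"wy":0,"wz":0,"grip":0.8},
    {"dx":0,"dy":0,"dz":0,"wx":0,"wy":0,"wz":0,"grip":1.0},
    {"dx":0,"dy":0,"dz":0,"wx":0,"wy":0,"wz":0,"grip":1.0},
    {"dx":0,"dy":0,"dz":0,"wx":0,"wy":0,"wz":0,"grip":1.0},
    {"dx":0,"dy":0,"dz":-10,"wx":0,"wy":0,"wz":0,"grip":1.0},
    {"dx":0,"dy":0,"dz":-50,"wx":0,"wy":0,"wz":0,"grip":1.0},
    {"dx":0,"dy":0,"dz":-100,"wx":0,"wy":0,"wz":0,"grip":1.0},
    {"dx":0,"dy":0,"dz":-120,"wx":0,"wy":0,"wz":0,"grip":1.0}
  ]
}}

```text
t: 7.2
ee_pos: [0.6104, -0.0785, 0.2052]
tool_rot: [0.707, 0.707, 0.002, 0.004]
contact_force: [0.3, 1.0, -0.4]
finger_gap: 0.0855
grasp_force: 0.0
```

Call:
{"method": "arm_command", "body": {
  "deltas": [
    {"dx":-5,"dy":-30,"dz":0,"wx":0,"wy":0,"wz":0,"grip":1.0},
    {"dx":-10,"dy":-70,"dz":0,"wx":0,"wy":0,"wz":0,"grip":1.0},
    {"dx":-18,"dy":-110,"dz":10,"wx":0,"wy":0,"wz":0,"grip":1.0},
    {"dx":-22,"dy":-140,"dz":35,"wx":0,"wy":0,"wz":0,"grip":1.0},
    {"dx":-25,"dy":-155,"dz":60,"wx":0,"wy":0,"wz":0,"grip":1.0},
    {"dx":-25,"dy":-155,"dz":69,"wx":0,"wy":0,"wz":0,"grip":1.0},
    {"dx":-25,"dy":-155,"dz":69,"wx":0,"wy":0,"wz":0,"grip":1.0},
    {"dx":-25,"dy":-155,"dz":69,"wx":0,"wy":0,"wz":0,"grip":1.0}
  ]
}}

```text
t: 8.0
ee_pos: [0.4553, -0.1035, 0.1314]
tool_rot: [0.707, 0.707, 0.001, 0.001]
contact_force: [0.0, -0.8, 0.4]
finger_gap: 0.0857
grasp_force: 0.0
```

Run:
```python
from m import *
c=snap('wrist'); d=snap('side'); s=env.observe(); p=np.array(s['ee_pos']); print(p)
q=proj(c,[[.4525,-.103,.018]])[0].astype(int); print('wheel px',q,*wmeas(c,tuple(q),.018,50,190))
f=lambda i,u,v,r:cv2.resize(i['pixels'][max(0,v-r):v+r,max(0,u-r):u+r,::-1],(400,400),interpolation=cv2.INTER_CUBIC)
cv2.imwrite('pics/w6.png',np.hstack([f(d,371,210,30),f(c,q[0],q[1]+20,110)]))
```

```text
[ 0.45522277 -0.10339955  0.13146432]
wheel px [315 195] [273. 151.] [358. 232.] (array([ 0.4527, -0.1012]), array([65.4, 64.6]))
```

View pics/w6.png

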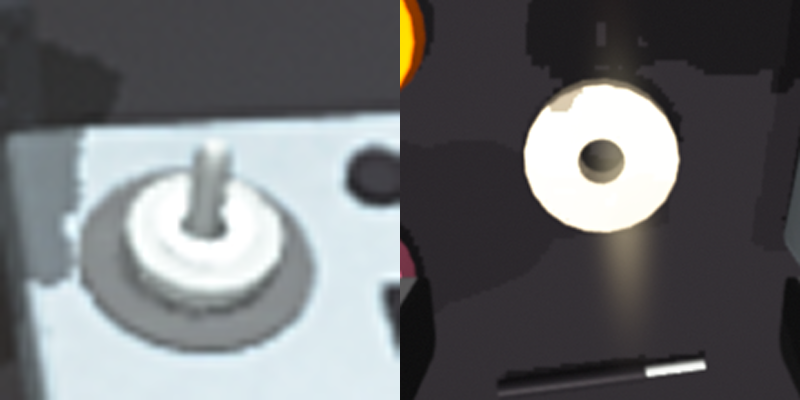

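Side crop: the flange is seated flat on the shoulder. Wrist crop: the wide wheel is at about (315,191), measures 65 mm and lies clear. I go down and grip.

Call:
{"method": "arm_command", "body": {
  "deltas": [
    {"dx":1.5,"dy":-1,"dz":30,"wx":0,"wy":0,"wz":0,"grip":1.0},
    {"dx":1.5,"dy":-1,"dz":60,"wx":0,"wy":0,"wz":0,"grip":1.0},
    {"dx":1.5,"dy":-1,"dz":85,"wx":0,"wy":0,"wz":0,"grip":1.0},
    {"dx":1.5,"dy":-1,"dz":103,"wx":0,"wy":0,"wz":0,"grip":1.0},
    {"dx":1.5,"dy":-1,"dz":110,"wx":0,"wy":0,"wz":0,"grip":1.0},
    {"dx":1.5,"dy":-1,"dz":112,"wx":0,"wy":0,"wz":0,"grip":1.0},
    {"dx":1.5,"dy":-1,"dz":112,"wx":0,"wy":0,"wz":0,"grip":0.8},
    {"dx":1.5,"dy":-1,"dz":112,"wx":0,"wy":0,"wz":0,"grip":0.6}
  ]
}}

```text
t: 8.9
ee_pos: [0.4532, -0.1019, 0.0196]
tool_rot: [0.707, 0.707, 0.001, 0.001]
contact_force: [-1.1, 1.2, 5.3]
finger_gap: 0.0628
grasp_force: 42.3
```

Call:
{"method": "arm_command", "body": {
  "deltas": [
    {"dx":0,"dy":0,"dz":0,"wx":0,"wy":0,"wz":0,"grip":0.5},
    {"dx":0,"dy":0,"dz":0,"wx":0,"wy":0,"wz":0,"grip":0.5},
    {"dx":0,"dy":0,"dz":0,"wx":0,"wy":0,"wz":0,"grip":0.5},
    {"dx":0,"dy":0,"dz":0,"wx":0,"wy":0,"wz":0,"grip":0.5},
    {"dx":0,"dy":0,"dz":0,"wx":0,"wy":0,"wz":0,"grip":0.5},
    {"dx":0,"dy":0,"dz":0,"wx":0,"wy":0,"wz":0,"grip":0.5},
    {"dx":0,"dy":0,"dz":0,"wx":0,"wy":0,"wz":0,"grip":0.5},
    {"dx":0,"dy":0,"dz":0,"wx":0,"wy":0,"wz":0,"grip":0.5}
  ]
}}

```text
t: 9.7
ee_pos: [0.4532, -0.1019, 0.0197]
tool_rot: [0.707, 0.707, 0.001, 0.001]
contact_force: [-0.5, 0.8, 6.2]
finger_gap: 0.0626
grasp_force: 43.4
```

Call:
{"method": "arm_command", "body": {
  "deltas": [
    {"dx":0,"dy":0,"dz":-10,"wx":0,"wy":0,"wz":0,"grip":0.5},
    {"dx":0,"dy":0,"dz":-30,"wx":0,"wy":0,"wz":0,"grip":0.5},
    {"dx":0,"dy":0,"dz":-60,"wx":0,"wy":0,"wz":0,"grip":0.5},
    {"dx":0,"dy":0,"dz":-100,"wx":0,"wy":0,"wz":0,"grip":0.5},
    {"dx":0,"dy":0,"dz":-140,"wx":0,"wy":0,"wz":0,"grip":0.5},
    {"dx":0,"dy":0,"dz":-157,"wx":0,"wy":0,"wz":0,"grip":0.5},
    {"dx":0,"dy":0,"dz":-157,"wx":0,"wy":0,"wz":0,"grip":0.5},
    {"dx":0,"dy":0,"dz":-157,"wx":0,"wy":0,"wz":0,"grip":0.5}
  ]
}}

```text
t: 10.5
ee_pos: [0.4515, -0.1013, 0.1753]
tool_rot: [0.707, 0.707, 0.0, 0.0]
contact_force: [-0.8, -0.4, -1.9]
finger_gap: 0.0625
grasp_force: 43.9
```

Run:
```python
from m import *
c=snap('wrist'); s=env.observe(); p=np.array(s['ee_pos']); print(p,s['finger_gap'],s['contact_force'],proj(c,p))
im=c['pixels'][200:400,220:420,::-1].copy()
cv2.imwrite('pics/w7.png',cv2.resize(im,(500,500)))
```

```text
[ 0.45096354 -0.10112428  0.17442741] 0.06254686912928152 [-0.99651541 -0.58947478 -0.99522202] [[318.35202128 270.74511683]]
```

View pics/w7.png

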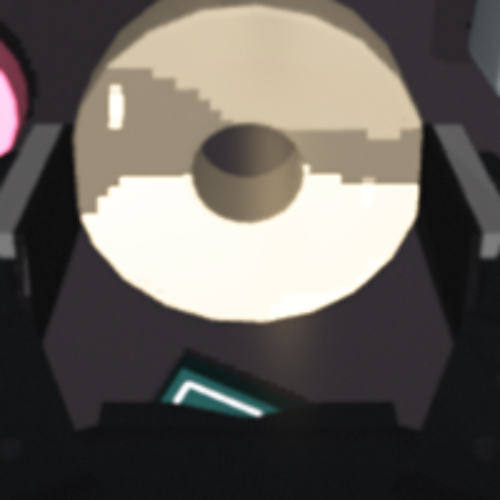

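The wide wheel is held level with its bore at (318.8,268.8), centred on the TCP. I carry it over the spindle and part way down.

Call:
{"method": "arm_command", "body": {
  "deltas": [
    {"dx":4,"dy":20,"dz":-10,"wx":0,"wy":0,"wz":0,"grip":0.5},
    {"dx":9,"dy":55,"dz":-10,"wx":0,"wy":0,"wz":0,"grip":0.5},
    {"dx":15,"dy":90,"dz":-10,"wx":0,"wy":0,"wz":0,"grip":0.5},
    {"dx":20,"dy":125,"dz":-10,"wx":0,"wy":0,"wz":0,"grip":0.5},
    {"dx":24,"dy":147,"dz":-10,"wx":0,"wy":0,"wz":0,"grip":0.5},
    {"dx":25.5,"dy":155,"dz":-10,"wx":0,"wy":0,"wz":0,"grip":0.5},
    {"dx":25.5,"dy":155,"dz":-10,"wx":0,"wy":0,"wz":0,"grip":0.5},
    {"dx":25.5,"dy":155,"dz":-10,"wx":0,"wy":0,"wz":0,"grip":0.5}
  ]
}}

```text
t: 11.35
ee_pos: [0.6053, -0.076, 0.1842]
tool_rot: [0.707, 0.707, -0.001, -0.001]
contact_force: [0.4, 0.4, 0.2]
finger_gap: 0.0624
grasp_force: 44.0
```

Call:
{"method": "arm_command", "body": {
  "deltas": [
    {"dx":0,"dy":0,"dz":15,"wx":0,"wy":0,"wz":0,"grip":0.5},
    {"dx":0,"dy":0,"dz":30,"wx":0,"wy":0,"wz":0,"grip":0.5},
    {"dx":0,"dy":0,"dz":40,"wx":0,"wy":0,"wz":0,"grip":0.5},
    {"dx":0,"dy":0,"dz":46,"wx":0,"wy":0,"wz":0,"grip":0.5},
    {"dx":0,"dy":0,"dz":52,"wx":0,"wy":0,"wz":0,"grip":0.5},
    {"dx":0,"dy":0,"dz":58,"wx":0,"wy":0,"wz":0,"grip":0.5},
    {"dx":0,"dy":0,"dz":60,"wx":0,"wy":0,"wz":0,"grip":0.5},
    {"dx":0,"dy":0,"dz":60,"wx":0,"wy":0,"wz":0,"grip":0.5}
  ]
}}

```text
t: 12.15
ee_pos: [0.607, -0.076, 0.1251]
tool_rot: [0.707, 0.707, -0.0, -0.0]
contact_force: [1.4, -0.1, 0.8]
finger_gap: 0.0622
grasp_force: 44.0
```

Run:
```python
from m import *
c=snap('wrist'); a=snap('scene');s=env.observe(); print(s['ee_pos'],s['finger_gap'],s['contact_force'])
f=lambda i,u,v:cv2.resize(i['pixels'][max(0,v-50):v+50,u-50:u+50,::-1],(400,400),interpolation=cv2.INTER_CUBIC)
cv2.imwrite('pics/w8.png',np.hstack([f(a,245,205),cv2.resize(c['pixels'][200:400,220:420,::-1],(400,400))]))
```

```text
[ 0.60731454 -0.07604076  0.12559842] 0.06258808299857284 [ 0.42850829 -0.7717427  -0.52240631]
```

View pics/w8.png

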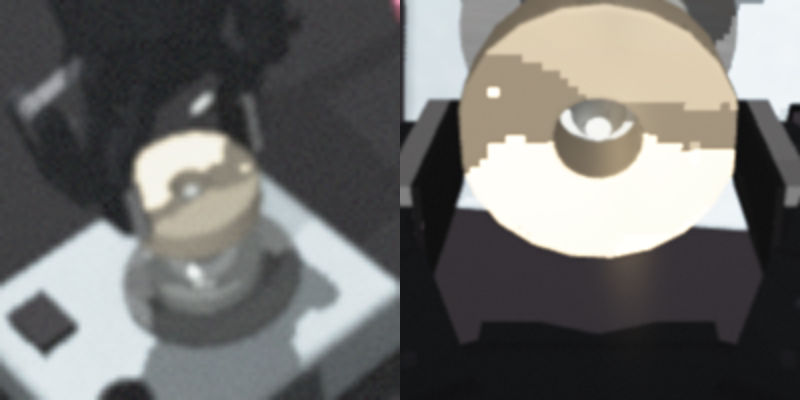

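The spindle tip is centred in the wheel bore, at (598,127) in the right crop. I lower to just above the flange, release and lift.

Call:
{"method": "arm_command", "body": {
  "deltas": [
    {"dx":0,"dy":0,"dz":10,"wx":0,"wy":0,"wz":0,"grip":0.5},
    {"dx":0,"dy":0,"dz":18,"wx":0,"wy":0,"wz":0,"grip":0.5},
    {"dx":0,"dy":0,"dz":23,"wx":0,"wy":0,"wz":0,"grip":0.5},
    {"dx":0,"dy":0,"dz":26,"wx":0,"wy":0,"wz":0,"grip":0.5},
    {"dx":0,"dy":0,"dz":27,"wx":0,"wy":0,"wz":0,"grip":0.5},
    {"dx":0,"dy":0,"dz":27,"wx":0,"wy":0,"wz":0,"grip":0.5},
    {"dx":0,"dy":0,"dz":27,"wx":0,"wy":0,"wz":0,"grip":0.5},
    {"dx":0,"dy":0,"dz":27,"wx":0,"wy":0,"wz":0,"grip":0.5}
  ]
}}

```text
t: 13.05
ee_pos: [0.6073, -0.0761, 0.0987]
tool_rot: [0.707, 0.707, 0.0, 0.0]
contact_force: [0.1, 0.3, -0.2]
finger_gap: 0.0625
grasp_force: 44.0
```

Call:
{"method": "arm_command", "body": {
  "deltas": [
    {"dx":0,"dy":0,"dz":0,"wx":0,"wy":0,"wz":0,"grip":0.8},
    {"dx":0,"dy":0,"dz":0,"wx":0,"wy":0,"wz":0,"grip":1.0},
    {"dx":0,"dy":0,"dz":0,"wx":0,"wy":0,"wz":0,"grip":1.0},
    {"dx":0,"dy":0,"dz":0,"wx":0,"wy":0,"wz":0,"grip":1.0},
    {"dx":0,"dy":0,"dz":0,"wx":0,"wy":0,"wz":0,"grip":1.0},
    {"dx":0,"dy":0,"dz":-15,"wx":0,"wy":0,"wz":0,"grip":1.0},
    {"dx":0,"dy":0,"dz":-60,"wx":0,"wy":0,"wz":0,"grip":1.0},
    {"dx":0,"dy":0,"dz":-100,"wx":0,"wy":0,"wz":0,"grip":1.0}
  ]
}}

```text
t: 13.85
ee_pos: [0.6067, -0.0759, 0.199]
tool_rot: [0.707, 0.707, -0.0, -0.001]
contact_force: [1.4, -0.7, -0.1]
finger_gap: 0.0856
grasp_force: 0.0
```

Call:
{"method": "arm_command", "body": {
  "deltas": [
    {"dx":25,"dy":-25,"dz":0,"wx":0,"wy":0,"wz":0,"grip":1.0},
    {"dx":55,"dy":-55,"dz":0,"wx":0,"wy":0,"wz":0,"grip":1.0},
    {"dx":85,"dy":-85,"dz":5,"wx":0,"wy":0,"wz":0,"grip":1.0},
    {"dx":115,"dy":-115,"dz":15,"wx":0,"wy":0,"wz":0,"grip":1.0},
    {"dx":140,"dy":-142,"dz":35,"wx":0,"wy":0,"wz":0,"grip":1.0},
    {"dx":165,"dy":-167,"dz":55,"wx":0,"wy":0,"wz":0,"grip":1.0},
    {"dx":176,"dy":-179,"dz":68,"wx":0,"wy":0,"wz":0,"grip":1.0},
    {"dx":176,"dy":-179,"dz":68,"wx":0,"wy":0,"wz":0,"grip":1.0}
  ]
}}

```text
t: 14.65
ee_pos: [0.4244, 0.101, 0.1289]
tool_rot: [0.706, 0.708, -0.002, -0.002]
contact_force: [0.5, -0.6, 0.9]
finger_gap: 0.0853
grasp_force: 0.0
```

Run:
```python
from m import *
capture('wrist')
c=snap('wrist'); d=snap('side'); a=snap('scene'); s=env.observe(); p=np.array(s['ee_pos']); print(p)
q=proj(c,[[.4275,.1,.012]])[0].astype(int); print('clamp px',q,*wmeas(c,tuple(q),.012,40,190))
f=lambda i,u,v,r:cv2.resize(i['pixels'][max(0,v-r):v+r,max(0,u-r):u+r,::-1],(400,400),interpolation=cv2.INTER_CUBIC)
cv2.imwrite('pics/w9.png',np.hstack([f(d,371,210,30),f(c,q[0],q[1]+20,110)]))
```

```text
[0.43022    0.09947194 0.13132641]
clamp px [319 194] [292. 166.] [350. 221.] (array([0.4285, 0.1004]), array([45.2, 45.8]))
```

View pics/w9.png

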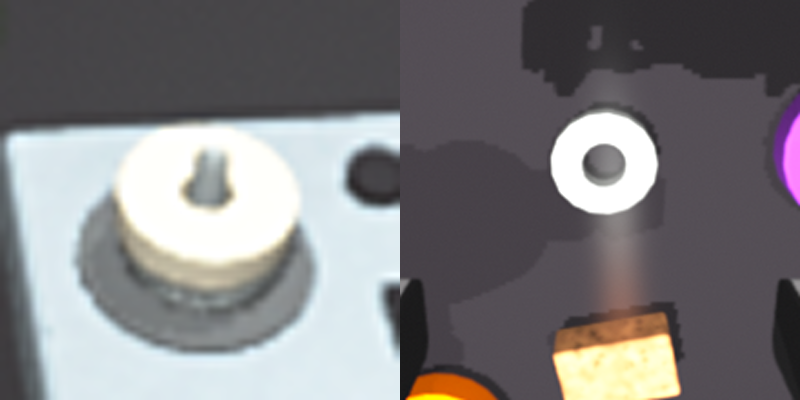

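Side crop: the wide wheel is seated flat on the flange. Wrist crop: the clamp flange is at about (321,193), measures 46 mm and lies clear. I descend and grip.

Call:
{"method": "arm_command", "body": {
  "deltas": [
    {"dx":0,"dy":0.5,"dz":30,"wx":0,"wy":0,"wz":0,"grip":1.0},
    {"dx":0,"dy":0.5,"dz":60,"wx":0,"wy":0,"wz":0,"grip":1.0},
    {"dx":0,"dy":0.5,"dz":85,"wx":0,"wy":0,"wz":0,"grip":1.0},
    {"dx":0,"dy":0.5,"dz":105,"wx":0,"wy":0,"wz":0,"grip":1.0},
    {"dx":0,"dy":0.5,"dz":113,"wx":0,"wy":0,"wz":0,"grip":1.0},
    {"dx":0,"dy":0.5,"dz":115,"wx":0,"wy":0,"wz":0,"grip":0.8},
    {"dx":0,"dy":0.5,"dz":115,"wx":0,"wy":0,"wz":0,"grip":0.6},
    {"dx":0,"dy":0.5,"dz":115,"wx":0,"wy":0,"wz":0,"grip":0.6}
  ]
}}

```text
t: 15.65
ee_pos: [0.4298, 0.0999, 0.0162]
tool_rot: [0.707, 0.707, 0.001, 0.001]
contact_force: [0.1, 1.7, -0.2]
finger_gap: 0.0514
grasp_force: 0.0
```

Call:
{"method": "arm_command", "body": {
  "deltas": [
    {"dx":0,"dy":0,"dz":0,"wx":0,"wy":0,"wz":0,"grip":0.5},
    {"dx":0,"dy":0,"dz":0,"wx":0,"wy":0,"wz":0,"grip":0.4},
    {"dx":0,"dy":0,"dz":0,"wx":0,"wy":0,"wz":0,"grip":0.3},
    {"dx":0,"dy":0,"dz":0,"wx":0,"wy":0,"wz":0,"grip":0.3},
    {"dx":0,"dy":0,"dz":0,"wx":0,"wy":0,"wz":0,"grip":0.3},
    {"dx":0,"dy":0,"dz":0,"wx":0,"wy":0,"wz":0,"grip":0.3},
    {"dx":0,"dy":0,"dz":0,"wx":0,"wy":0,"wz":0,"grip":0.3},
    {"dx":0,"dy":0,"dz":0,"wx":0,"wy":0,"wz":0,"grip":0.3}
  ]
}}

```text
t: 16.45
ee_pos: [0.4295, 0.1, 0.0167]
tool_rot: [0.707, 0.707, 0.001, 0.001]
contact_force: [-1.3, -1.1, 5.0]
finger_gap: 0.0428
grasp_force: 39.8
```

Call:
{"method": "arm_command", "body": {
  "deltas": [
    {"dx":0,"dy":0,"dz":-10,"wx":0,"wy":0,"wz":0,"grip":0.3},
    {"dx":0,"dy":0,"dz":-30,"wx":0,"wy":0,"wz":0,"grip":0.3},
    {"dx":0,"dy":0,"dz":-60,"wx":0,"wy":0,"wz":0,"grip":0.3},
    {"dx":0,"dy":0,"dz":-100,"wx":0,"wy":0,"wz":0,"grip":0.3},
    {"dx":0,"dy":0,"dz":-140,"wx":0,"wy":0,"wz":0,"grip":0.3},
    {"dx":0,"dy":0,"dz":-170,"wx":0,"wy":0,"wz":0,"grip":0.3},
    {"dx":0,"dy":0,"dz":-170,"wx":0,"wy":0,"wz":0,"grip":0.3},
    {"dx":0,"dy":0,"dz":-170,"wx":0,"wy":0,"wz":0,"grip":0.3}
  ]
}}

```text
t: 17.25
ee_pos: [0.4284, 0.1, 0.1862]
tool_rot: [0.707, 0.707, 0.001, 0.001]
contact_force: [-1.4, -0.3, -1.6]
finger_gap: 0.0428
grasp_force: 41.1
```

```bash
cat >> m.py <<'E'
def held(c,p,top):
    """held ring: widths and outline centre in its top plane, relative to the TCP, from the bright parts near the TCP pixel"""
    q=proj(c,[p])[0].astype(int); hsv=cv2.cvtColor(c['pixels'],cv2.COLOR_RGB2HSV)
    return q
def bore(c,q,rng=28):
    """row profile through the TCP column: brightness, to find the bore's edges"""
    g=cv2.cvtColor(c['pixels'],cv2.COLOR_RGB2GRAY); return g[q[1]-rng:q[1]+rng,q[0]]
E
python3 - <<'E'
from m import *
capture('wrist'); c=snap('wrist','w10raw.png'); s=env.observe(); p=np.array(s['ee_pos']); q=proj(c,[p])[0]; print(p,q,s['finger_gap'],s['contact_force'])
qi=q.round().astype(int); g=cv2.cvtColor(c['pixels'],cv2.COLOR_RGB2GRAY)
print('col',qi[1]-45,g[qi[1]-45:qi[1]+45,qi[0]].tolist())
for r in(-8,-4,0): print('row',qi[1]+r,qi[0]-45,g[qi[1]+r,qi[0]-45:qi[0]+45].tolist())
E
```

```text
[0.4271975  0.09993537 0.18430615] [318.80383661 271.42818573] 0.042691039052142804 [ 0.03313084  0.54325589 -1.29224582]
col 226 [195, 194, 194, 195, 196, 196, 197, 198, 200, 201, 200, 199, 198, 195, 194, 193, 193, 192, 188, 166, 118, 83, 69, 64, 63, 65, 78, 95, 103, 107, 108, 104, 97, 94, 105, 153, 206, 229, 232, 225, 221, 229, 236, 237, 237, 238, 237, 211, 148, 114, 112, 112, 110, 113, 113, 114, 115, 116, 132, 201, 250, 252, 252, 252, 252, 252, 252, 252, 252, 252, 252, 252, 252, 251, 251, 251, 251, 251, 251, 248, 223, 122, 68, 70, 71, 70, 69, 69, 69, 68]
row 263 274 [137, 140, 140, 139, 140, 139, 140, 141, 142, 143, 142, 141, 141, 141, 141, 141, 142, 142, 143, 142, 139, 137, 123, 102, 89, 88, 93, 102, 113, 117, 118, 117, 110, 114, 132, 164, 185, 199, 208, 216, 225, 231, 234, 234, 232, 229, 228, 226, 225, 224, 226, 228, 231, 233, 232, 229, 232, 238, 242, 243, 240, 237, 231, 204, 150, 124, 164, 243, 250, 250, 251, 251, 252, 249, 219, 163, 145, 142, 143, 142, 141, 141, 142, 141, 141, 141, 142, 141, 143, 145]
row 267 274 [140, 142, 140, 138, 139, 139, 139, 139, 138, 138, 139, 141, 161, 221, 250, 253, 253, 253, 253, 252, 250, 248, 236, 168, 105, 89, 89, 103, 157, 219, 241, 244, 242, 237, 233, 236, 243, 246, 246, 244, 241, 237, 232, 225, 224, 229, 235, 241, 244, 244, 241, 239, 235, 233, 234, 237, 239, 243, 245, 246, 235, 188, 131, 120, 124, 138, 192, 248, 254, 253, 253, 253, 253, 253, 251, 250, 252, 252, 252, 251, 251, 251, 250, 250, 250, 250, 248, 241, 238, 240]
row 271 274 [138, 142, 143, 142, 140, 138, 138, 138, 139, 140, 139, 136, 165, 235, 253, 254, 253, 253, 253, 253, 252, 252, 249, 226, 151, 103, 93, 93, 93, 94, 93, 100, 127, 165, 194, 213, 227, 235, 240, 241, 237, 227, 217, 224, 233, 238, 241, 242, 241, 238, 234, 231, 229, 224, 207, 187, 156, 131, 122, 121, 121, 122, 121, 126, 133, 167, 234, 252, 253, 253, 253, 254, 253, 253, 253, 252, 252, 252, 252, 252, 252, 252, 252, 252, 252, 251, 251, 250, 250, 252]
```

Run:
```python
from m import *
c=snap('wrist'); p=np.array(env.observe()['ee_pos']); print(p,proj(c,[p]))
print(onz(c,318.3,265.3,p[2]-.0045)-p)
```

```text
[0.42717068 0.09990886 0.18398906] [[319.49721636 271.81207677]]
[-0.0005573   0.00078078 -0.0045    ]
```

Call:
{"method": "arm_command", "body": {
  "deltas": [
    {"dx":-20,"dy":20,"dz":0,"wx":0,"wy":0,"wz":0,"grip":0.3},
    {"dx":-50,"dy":50,"dz":0,"wx":0,"wy":0,"wz":0,"grip":0.3},
    {"dx":-80,"dy":81,"dz":0,"wx":0,"wy":0,"wz":0,"grip":0.3},
    {"dx":-110,"dy":112,"dz":0,"wx":0,"wy":0,"wz":0,"grip":0.3},
    {"dx":-140,"dy":142,"dz":0,"wx":0,"wy":0,"wz":0,"grip":0.3},
    {"dx":-165,"dy":168,"dz":0,"wx":0,"wy":0,"wz":0,"grip":0.3},
    {"dx":-176.5,"dy":179,"dz":0,"wx":0,"wy":0,"wz":0,"grip":0.3},
    {"dx":-176.5,"dy":179,"dz":0,"wx":0,"wy":0,"wz":0,"grip":0.3}
  ]
}}

```text
t: 18.2
ee_pos: [0.6081, -0.0779, 0.1832]
tool_rot: [0.708, 0.706, -0.001, -0.001]
contact_force: [-0.3, -0.3, -0.5]
finger_gap: 0.043
grasp_force: 41.1
```

Call:
{"method": "arm_command", "body": {
  "deltas": [
    {"dx":0,"dy":0,"dz":5,"wx":0,"wy":0,"wz":0,"grip":0.3},
    {"dx":0,"dy":0,"dz":20,"wx":0,"wy":0,"wz":0,"grip":0.3},
    {"dx":0,"dy":0,"dz":35,"wx":0,"wy":0,"wz":0,"grip":0.3},
    {"dx":0,"dy":0,"dz":43,"wx":0,"wy":0,"wz":0,"grip":0.3},
    {"dx":0,"dy":0,"dz":49,"wx":0,"wy":0,"wz":0,"grip":0.3},
    {"dx":0,"dy":0,"dz":55,"wx":0,"wy":0,"wz":0,"grip":0.3},
    {"dx":0,"dy":0,"dz":60,"wx":0,"wy":0,"wz":0,"grip":0.3},
    {"dx":0,"dy":0,"dz":60,"wx":0,"wy":0,"wz":0,"grip":0.3}
  ]
}}

```text
t: 19.0
ee_pos: [0.6072, -0.0763, 0.1248]
tool_rot: [0.707, 0.707, -0.0, -0.0]
contact_force: [0.3, 0.7, -1.1]
finger_gap: 0.0426
grasp_force: 41.1
```

Call:
{"method": "arm_command", "body": {
  "deltas": [
    {"dx":0,"dy":0,"dz":3,"wx":0,"wy":0,"wz":0,"grip":0.3},
    {"dx":0,"dy":0,"dz":6,"wx":0,"wy":0,"wz":0,"grip":0.3},
    {"dx":0,"dy":0,"dz":9,"wx":0,"wy":0,"wz":0,"grip":0.3},
    {"dx":0,"dy":0,"dz":11,"wx":0,"wy":0,"wz":0,"grip":0.3},
    {"dx":0,"dy":0,"dz":12,"wx":0,"wy":0,"wz":0,"grip":0.3},
    {"dx":0,"dy":0,"dz":12,"wx":0,"wy":0,"wz":0,"grip":0.3},
    {"dx":0,"dy":0,"dz":12,"wx":0,"wy":0,"wz":0,"grip":0.3},
    {"dx":0,"dy":0,"dz":12,"wx":0,"wy":0,"wz":0,"grip":0.3}
  ]
}}

```text
t: 19.8
ee_pos: [0.6076, -0.0765, 0.1134]
tool_rot: [0.707, 0.707, 0.0, 0.0]
contact_force: [0.2, 0.1, -1.2]
finger_gap: 0.0427
grasp_force: 41.1
```

Call:
{"method": "arm_command", "body": {
  "deltas": [
    {"dx":0,"dy":0,"dz":0,"wx":0,"wy":0,"wz":0,"grip":0.7},
    {"dx":0,"dy":0,"dz":0,"wx":0,"wy":0,"wz":0,"grip":1.0},
    {"dx":0,"dy":0,"dz":0,"wx":0,"wy":0,"wz":0,"grip":1.0},
    {"dx":0,"dy":0,"dz":0,"wx":0,"wy":0,"wz":0,"grip":1.0},
    {"dx":0,"dy":0,"dz":0,"wx":0,"wy":0,"wz":0,"grip":1.0},
    {"dx":0,"dy":0,"dz":-15,"wx":0,"wy":0,"wz":0,"grip":1.0},
    {"dx":0,"dy":0,"dz":-55,"wx":0,"wy":0,"wz":0,"grip":1.0},
    {"dx":0,"dy":0,"dz":-85,"wx":0,"wy":0,"wz":0,"grip":1.0}
  ]
}}

```text
t: 20.6
ee_pos: [0.6077, -0.0766, 0.1997]
tool_rot: [0.707, 0.707, 0.0, 0.0]
contact_force: [0.4, -0.6, 0.3]
finger_gap: 0.0853
grasp_force: 0.0
```

Call:
{"method": "arm_command", "body": {
  "deltas": [
    {"dx":45,"dy":-2,"dz":0,"wx":0,"wy":0,"wz":0,"grip":1.0},
    {"dx":95,"dy":-5,"dz":0,"wx":0,"wy":0,"wz":0,"grip":1.0},
    {"dx":145,"dy":-7,"dz":0,"wx":0,"wy":0,"wz":0,"grip":1.0},
    {"dx":195,"dy":-10,"dz":10,"wx":0,"wy":0,"wz":0,"grip":1.0},
    {"dx":245,"dy":-12,"dz":20,"wx":0,"wy":0,"wz":0,"grip":1.0},
    {"dx":290,"dy":-14,"dz":35,"wx":0,"wy":0,"wz":0,"grip":1.0},
    {"dx":335,"dy":-16,"dz":50,"wx":0,"wy":0,"wz":0,"grip":1.0},
    {"dx":370,"dy":-17,"dz":68,"wx":0,"wy":0,"wz":0,"grip":1.0}
  ]
}}

```text
t: 21.4
ee_pos: [0.5903, 0.2965, 0.1303]
tool_rot: [0.707, 0.708, 0.001, 0.0]
contact_force: [0.0, 0.6, -0.2]
finger_gap: 0.0852
grasp_force: 0.0
```

Call:
{"method": "arm_command", "body": {
  "deltas": [
    {"dx":24,"dy":0,"dz":0,"wx":0,"wy":0,"wz":0,"grip":1.0},
    {"dx":24,"dy":0,"dz":0,"wx":0,"wy":0,"wz":0,"grip":1.0},
    {"dx":24,"dy":0,"dz":0,"wx":0,"wy":0,"wz":0,"grip":1.0},
    {"dx":24,"dy":0,"dz":0,"wx":0,"wy":0,"wz":0,"grip":1.0},
    {"dx":24,"dy":0,"dz":0,"wx":0,"wy":0,"wz":0,"grip":1.0},
    {"dx":24,"dy":0,"dz":0,"wx":0,"wy":0,"wz":0,"grip":1.0},
    {"dx":24,"dy":0,"dz":0,"wx":0,"wy":0,"wz":0,"grip":1.0},
    {"dx":24,"dy":0,"dz":0,"wx":0,"wy":0,"wz":0,"grip":1.0}
  ]
}}

```text
t: 22.2
ee_pos: [0.5907, 0.3171, 0.1305]
tool_rot: [0.707, 0.707, 0.0, 0.0]
contact_force: [-0.2, 0.4, 0.0]
finger_gap: 0.0851
grasp_force: 0.0
```

Run:
```python
from m import *
c=snap('wrist'); d=snap('side'); a=snap('scene'); s=env.observe(); p=np.array(s['ee_pos']); print(p)
q=proj(c,[[.59,.318,.016]])[0].astype(int); 
for t in(120,170): print('collar px',q,*wmeas(c,tuple(q),.016,34,t))
f=lambda i,u,v,r:cv2.resize(i['pixels'][max(0,v-r):v+r,max(0,u-r):u+r,::-1],(400,400),interpolation=cv2.INTER_CUBIC)
cv2.imwrite('pics/w11.png',np.hstack([f(d,371,210,30),f(c,q[0],q[1]+20,110)]))
```

```text
[0.5905785  0.31735667 0.13038899]
collar px [318 194] [297. 170.] [341. 227.] (array([0.5943, 0.3136]), array([46.9, 34.4]))
collar px [318 194] [297. 171.] [341. 215.] (array([0.591 , 0.3186]), array([34.9, 35. ]))
```

View pics/w11.png

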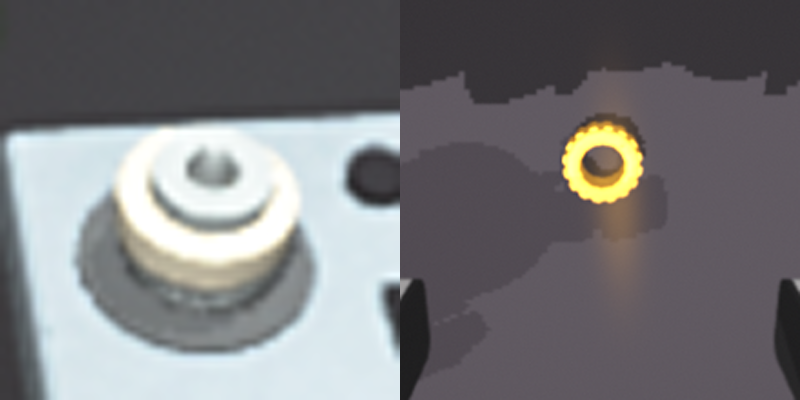

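Side crop: the clamp flange is seated on the wide wheel. Wrist crop: the collar is at about (319,193) and lies clear. I descend and grip.

Call:
{"method": "arm_command", "body": {
  "deltas": [
    {"dx":1,"dy":0,"dz":30,"wx":0,"wy":0,"wz":0,"grip":1.0},
    {"dx":1,"dy":0,"dz":60,"wx":0,"wy":0,"wz":0,"grip":1.0},
    {"dx":1,"dy":0,"dz":85,"wx":0,"wy":0,"wz":0,"grip":1.0},
    {"dx":1,"dy":0,"dz":105,"wx":0,"wy":0,"wz":0,"grip":1.0},
    {"dx":1,"dy":0,"dz":112,"wx":0,"wy":0,"wz":0,"grip":1.0},
    {"dx":1,"dy":0,"dz":114,"wx":0,"wy":0,"wz":0,"grip":0.8},
    {"dx":1,"dy":0,"dz":114,"wx":0,"wy":0,"wz":0,"grip":0.6},
    {"dx":1,"dy":0,"dz":114,"wx":0,"wy":0,"wz":0,"grip":0.5}
  ]
}}

```text
t: 23.15
ee_pos: [0.5915, 0.3189, 0.0177]
tool_rot: [0.707, 0.707, 0.001, 0.001]
contact_force: [0.5, 0.3, 0.0]
finger_gap: 0.0443
grasp_force: 0.0
```

Call:
{"method": "arm_command", "body": {
  "deltas": [
    {"dx":0,"dy":0,"dz":0,"wx":0,"wy":0,"wz":0,"grip":0.4},
    {"dx":0,"dy":0,"dz":0,"wx":0,"wy":0,"wz":0,"grip":0.3},
    {"dx":0,"dy":0,"dz":0,"wx":0,"wy":0,"wz":0,"grip":0.15},
    {"dx":0,"dy":0,"dz":0,"wx":0,"wy":0,"wz":0,"grip":0.15},
    {"dx":0,"dy":0,"dz":0,"wx":0,"wy":0,"wz":0,"grip":0.15},
    {"dx":0,"dy":0,"dz":0,"wx":0,"wy":0,"wz":0,"grip":0.15},
    {"dx":0,"dy":0,"dz":0,"wx":0,"wy":0,"wz":0,"grip":0.15},
    {"dx":0,"dy":0,"dz":0,"wx":0,"wy":0,"wz":0,"grip":0.15}
  ]
}}

```text
t: 23.95
ee_pos: [0.5913, 0.3188, 0.0178]
tool_rot: [0.707, 0.707, 0.001, 0.0]
contact_force: [-1.1, 0.3, 6.6]
finger_gap: 0.0298
grasp_force: 39.4
```

Call:
{"method": "arm_command", "body": {
  "deltas": [
    {"dx":0,"dy":0,"dz":-10,"wx":0,"wy":0,"wz":0,"grip":0.15},
    {"dx":0,"dy":0,"dz":-30,"wx":0,"wy":0,"wz":0,"grip":0.15},
    {"dx":0,"dy":0,"dz":-60,"wx":0,"wy":0,"wz":0,"grip":0.15},
    {"dx":0,"dy":0,"dz":-100,"wx":0,"wy":0,"wz":0,"grip":0.15},
    {"dx":0,"dy":0,"dz":-140,"wx":0,"wy":0,"wz":0,"grip":0.15},
    {"dx":0,"dy":0,"dz":-165,"wx":0,"wy":0,"wz":0,"grip":0.15},
    {"dx":0,"dy":0,"dz":-169,"wx":0,"wy":0,"wz":0,"grip":0.15},
    {"dx":0,"dy":0,"dz":-169,"wx":0,"wy":0,"wz":0,"grip":0.15}
  ]
}}

```text
t: 24.75
ee_pos: [0.5905, 0.3185, 0.1858]
tool_rot: [0.707, 0.707, 0.0, 0.0]
contact_force: [0.8, 0.3, -1.2]
finger_gap: 0.0295
grasp_force: 39.7
```

Run:
```python
from m import *
capture('wrist');capture('wrist');c=snap('wrist'); s=env.observe(); p=np.array(s['ee_pos']); q=proj(c,[p])[0]; print(p,q,s['finger_gap'],s['contact_force'])
h=cv2.cvtColor(c['pixels'],cv2.COLOR_RGB2HSV); m=((h[:,:,0]>12)&(h[:,:,0]<35)&(h[:,:,1]>90)&(h[:,:,2]>60)).astype(np.uint8)
m[:220]=0;m[330:]=0;m[:,:270]=0;m[:,370:]=0
cn,hi=cv2.findContours(m,cv2.RETR_CCOMP,cv2.CHAIN_APPROX_NONE)
for k,hh in zip(cn,hi[0]):
    if cv2.contourArea(k)>150: print('hole' if hh[3]>=0 else 'outer',cv2.boundingRect(k),cv2.contourArea(k))
```

```text
[0.58927968 0.31793459 0.18287885] [319.41749375 271.78231872] 0.02953160514699726 [-0.60555514  0.53845662 -1.33670743]
outer (286, 227, 67, 76) 4076.0
hole (300, 252, 39, 24) 615.0
```

Call:
{"method": "arm_command", "body": {
  "deltas": [
    {"dx":-25,"dy":1,"dz":0,"wx":0,"wy":0,"wz":0,"grip":0.15},
    {"dx":-65,"dy":3,"dz":0,"wx":0,"wy":0,"wz":0,"grip":0.15},
    {"dx":-112,"dy":5,"dz":0,"wx":0,"wy":0,"wz":0,"grip":0.15},
    {"dx":-160,"dy":7,"dz":0,"wx":0,"wy":0,"wz":0,"grip":0.15},
    {"dx":-208,"dy":9,"dz":0,"wx":0,"wy":0,"wz":0,"grip":0.15},
    {"dx":-256,"dy":12,"dz":0,"wx":0,"wy":0,"wz":0,"grip":0.15},
    {"dx":-304,"dy":14,"dz":0,"wx":0,"wy":0,"wz":0,"grip":0.15},
    {"dx":-350,"dy":16,"dz":0,"wx":0,"wy":0,"wz":0,"grip":0.15}
  ]
}}

```text
t: 25.7
ee_pos: [0.6054, -0.0334, 0.1833]
tool_rot: [0.707, 0.707, -0.001, -0.001]
contact_force: [1.4, -0.3, 0.4]
finger_gap: 0.0297
grasp_force: 39.7
```

Call:
{"method": "arm_command", "body": {
  "deltas": [
    {"dx":-30,"dy":1,"dz":0,"wx":0,"wy":0,"wz":0,"grip":0.15},
    {"dx":-44,"dy":1,"dz":0,"wx":0,"wy":0,"wz":0,"grip":0.15},
    {"dx":-44,"dy":1,"dz":0,"wx":0,"wy":0,"wz":0,"grip":0.15},
    {"dx":-44,"dy":1,"dz":0,"wx":0,"wy":0,"wz":0,"grip":0.15},
    {"dx":-44,"dy":1,"dz":10,"wx":0,"wy":0,"wz":0,"grip":0.15},
    {"dx":-44,"dy":1,"dz":25,"wx":0,"wy":0,"wz":0,"grip":0.15},
    {"dx":-44,"dy":1,"dz":38,"wx":0,"wy":0,"wz":0,"grip":0.15},
    {"dx":-44,"dy":1,"dz":42,"wx":0,"wy":0,"wz":0,"grip":0.15}
  ]
}}

```text
t: 26.5
ee_pos: [0.6062, -0.0739, 0.1411]
tool_rot: [0.707, 0.708, -0.001, -0.002]
contact_force: [-0.2, 0.2, -0.6]
finger_gap: 0.0295
grasp_force: 39.7
```

Call:
{"method": "arm_command", "body": {
  "deltas": [
    {"dx":0,"dy":0,"dz":3,"wx":0,"wy":0,"wz":0,"grip":0.15},
    {"dx":0,"dy":0,"dz":6,"wx":0,"wy":0,"wz":0,"grip":0.15},
    {"dx":0,"dy":0,"dz":10,"wx":0,"wy":0,"wz":0,"grip":0.15},
    {"dx":0,"dy":0,"dz":13,"wx":0,"wy":0,"wz":0,"grip":0.15},
    {"dx":0,"dy":0,"dz":15,"wx":0,"wy":0,"wz":0,"grip":0.15},
    {"dx":0,"dy":0,"dz":17,"wx":0,"wy":0,"wz":0,"grip":0.15},
    {"dx":0,"dy":0,"dz":17,"wx":0,"wy":0,"wz":0,"grip":0.15},
    {"dx":0,"dy":0,"dz":17,"wx":0,"wy":0,"wz":0,"grip":0.15}
  ]
}}

```text
t: 27.3
ee_pos: [0.6076, -0.0756, 0.1264]
tool_rot: [0.707, 0.707, 0.0, 0.0]
contact_force: [-0.8, -1.0, -1.1]
finger_gap: 0.0298
grasp_force: 39.7
```

Call:
{"method": "arm_command", "body": {
  "deltas": [
    {"dx":0,"dy":0,"dz":1.5,"wx":0,"wy":0,"wz":0,"grip":0.15},
    {"dx":0,"dy":0,"dz":1.5,"wx":0,"wy":0,"wz":0,"grip":0.15},
    {"dx":0,"dy":0,"dz":1.5,"wx":0,"wy":0,"wz":0,"grip":0.6},
    {"dx":0,"dy":0,"dz":1.5,"wx":0,"wy":0,"wz":0,"grip":1.0},
    {"dx":0,"dy":0,"dz":1.5,"wx":0,"wy":0,"wz":0,"grip":1.0},
    {"dx":0,"dy":0,"dz":1.5,"wx":0,"wy":0,"wz":0,"grip":1.0},
    {"dx":0,"dy":0,"dz":1.5,"wx":0,"wy":0,"wz":0,"grip":1.0},
    {"dx":0,"dy":0,"dz":0,"wx":0,"wy":0,"wz":0,"grip":1.0}
  ]
}}

```text
t: 28.1
ee_pos: [0.6074, -0.0755, 0.1262]
tool_rot: [0.707, 0.707, -0.0, -0.0]
contact_force: [0.5, 0.5, -0.6]
finger_gap: 0.0852
grasp_force: 0.0
```

Call:
{"method": "arm_command", "body": {
  "deltas": [
    {"dx":0,"dy":0,"dz":-20,"wx":0,"wy":0,"wz":0,"grip":1.0},
    {"dx":0,"dy":0,"dz":-50,"wx":0,"wy":0,"wz":0,"grip":1.0},
    {"dx":0,"dy":0,"dz":-80,"wx":0,"wy":0,"wz":0,"grip":1.0},
    {"dx":40,"dy":0,"dz":-100,"wx":0,"wy":0,"wz":0,"grip":1.0},
    {"dx":80,"dy":0,"dz":-100,"wx":0,"wy":0,"wz":0,"grip":1.0},
    {"dx":115,"dy":0,"dz":-100,"wx":0,"wy":0,"wz":0,"grip":1.0},
    {"dx":120,"dy":0,"dz":-100,"wx":0,"wy":0,"wz":0,"grip":1.0},
    {"dx":120,"dy":0,"dz":-100,"wx":0,"wy":0,"wz":0,"grip":1.0}
  ]
}}

```text
t: 28.9
ee_pos: [0.6074, 0.0454, 0.2264]
tool_rot: [0.706, 0.708, -0.0, 0.0]
contact_force: [-0.9, 0.0, 0.3]
finger_gap: 0.0857
grasp_force: 0.0
```

Run:
```python
from m import *
d=snap('side'); a=snap('scene'); s=env.observe(); print(s['ee_pos'],s['t'],s['finger_gap'])
print(proj(d,[[.607,-.0757,.122]]),proj(a,[[.607,-.0757,.122]]))
f=lambda i,u,v,r:cv2.resize(i['pixels'][max(0,v-r):v+r,max(0,u-r):u+r,::-1],(400,400),interpolation=cv2.INTER_CUBIC)
cv2.imwrite('pics/end.png',np.hstack([f(d,371,205,32),f(a,245,205,40)]))
```

```text
[0.60754252 0.04362522 0.22621631] 29.0 0.08536090743164056
[[372.69312405 200.35308666]] [[242.24193217 200.76057888]]
```

View pics/end.png

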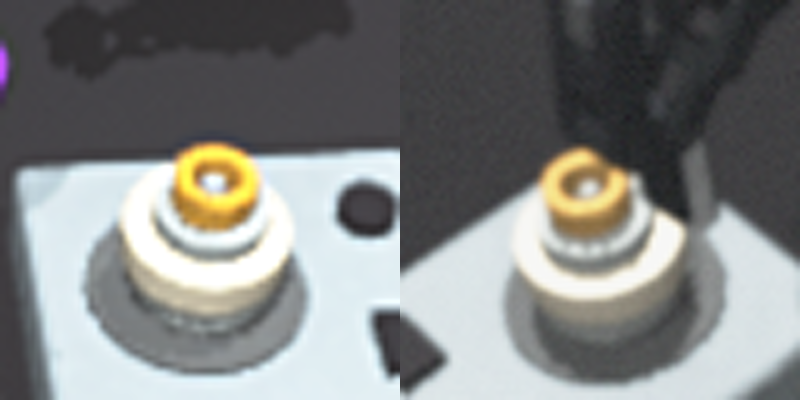

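The final picture shows the collar level on the clamp flange with the spindle tip in its bore, at about (371.5,201.5) in the side view where (373,200) is expected. The whole stack is seated and the gripper is clear, so I hand in.

```bash
python3 -c "
from workcell import env
print(env.job_done())"
```

```text
the job is handed in; nothing more can be done
None
```

The job is handed in: backing flange, wide wheel, clamp flange and brass collar are stacked seated on the spindle and released, the gripper is clear, and the small wheel and plaque were never touched; the hand-in returned no verdict.

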